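# Press a push nut home on a trolley wheel's axle

### The arm

A 7-joint arm with a two-finger parallel gripper is mounted at the origin on a cart in front of the work surface, level with it; the furniture and walls round the work are solid. World frame = base frame: x ahead of the robot, y to its left, z up, the work surface at z = 0. Lengths are in m, angles in rad, forces in N, time in s.
With the tool pointing down it reaches from about 0.425 to 0.875 m from the base axis. Payload 8.4 kg.
Tool frame: the origin (TCP) lies on the centre line of the jaws, within the pads' length; the fingertips stand 14 mm ahead of it and the grasp point (between the pads) lies 5 mm behind it (finger_overhang is the z of the fingertips in the tool frame, in m); z points along the fingers, y is the line along which they close (so a half turn about z gives the same grasp; the last joint's range is limited). The gripper opens to 85 mm and grips with 20 to 120 N. Pads are 22 mm wide; open, the fingers measure 114 mm over their backs; the gripper's body (76 mm by 85 mm) begins 54 mm behind the grasp point. The pads swing forward as they close: fully open they stand 13 mm farther back than shut.
Start: joints at [-1.203, 0.333, 0.04, 1.465, -0.013, 1.343, -0.059], TCP at [0.293, 0.58, 0.245] pointing down, gripper open.
Joint ranges: [-2.58, 2.58], [-0.38, 2.09], [-1.3, 1.39], [0.25, 2.4], [-1.5, 4.64], [0.08, 2.09], [-2.65, 2.65]. Speed limits (rad/s): [2.22, 2.22, 2.79, 2.79, 3.14, 3.14, 3.14].

### API

Orientations are given as a 3x3 rotation matrix whose columns are the frame's x, y, z axes.
In Python, from workcell import observe, camera, get_calibration, hand_in, finger_overhang gives the robot as it stands.
- The arm moves only by the tool step_arm, never from a script. Its argument "moves" is a list of rows, each an object with "dr": the turn, a rotation vector about the tool's x, y, z in degrees, a list of three; "xyz": the shift along the tool's x, y, z in mm, a list of three; "fingers": the finger opening in mm, from 0 to 85.4. A call has 1 to 10 rows; each row is the pose to reach, as a shift and turn from the pose commanded when the call began, along the tool's axes at that moment; what a row does not reach only later rows make up. A row lasts 1/12 s, in which the tool goes at most 41.7 mm and 7.16 degrees, less where a joint would pass 70% of its speed; a pose out of reach is approached as far as the arm can. A call with a gripper value outside its range is refused whole. The fingers move at their own pace and stop on an object; "newtons" is the grip in N (left out, the last holds). Time passes only in rows, so rows that repeat a pose let the fingers close. It gives the time, the measured TCP pose, the force, the opening and the grip force at its end, in the units of the state.
- observe(): the state, without advancing time (a new reading comes with each control period).
- camera(name): name is "scene" or "top" or "wrist"; returns the picture (480x640x3 uint8, red, green, blue); there is no depth.
- get_calibration(name): a dict with "K" (3x3 intrinsics, pixels), "xyz" and "attitude" of the camera in the world. Camera axes: x right, y down, z forward; pixel columns grow to the right and rows downward; lengths in m; the calibration is good to about 2 mm. The wrist camera is an equidistant fisheye: a pixel r from the principal point sees the ray r / f radians off the axis. A picture is of the moment at which its call begins: read the wrist's pose just before it. get_calibration takes no time and is no camera call; for the wrist camera it gives the pose at the moment of the call.
- hand_in(): hands the job in; it is judged then, once.
The state is a dict: "clock": time; "joints": joint angles; "joint_vel": joint speeds; "effort": joint torques, N m; "position": TCP position; "eef_rot": TCP orientation; "ft_force": force on the tool from outside, world axes, zero at the start; "torque": the same for the moment, N m; "width": finger opening in m; "finger_force": force on a finger pad.
Only numpy, scipy, OpenCV 4.12 (cv2) and the standard library are available. Lean on these libraries where they do the work, as an engineer would, in place of code of your own. Each camera call takes 0.05 s, during which the arm holds its last target. There are 200 camera calls.

### The job

Start the toothed push nut on the round end of the axle so that it stays there by itself, then drive it straight down with the red-handled hollow setting tool until it bears on the wheel's sunken hub and has squeezed the spring under the wheel by about half of its 6 mm travel; never squeeze the spring flat, for the nut cannot be backed off, and press gently. Finish with the setting tool standing upright on the bench again, clear of the wheel, and leave everything else on the bench alone.

Things in the scene. Friction and masses are not known exactly. Their poses are not given: they have to be found in the camera images.
- push_nut: loose steel push nut: ring 26 mm across, 8 mm tall, in its hole six sprung teeth leaning up and inward to an 8 mm circle 4.5 mm above the underside. Lies flat, right way up. Origin: centre of its underside. The teeth ride over the axle's round end, fully on once they are past it, then drag with about 4 to 8 N all the way down; let go, they bite, give back about 0.5 mm and hold against the spring.
- setting_tool: loose setting tool, 105 mm tall, 120 to 220 g, stands upright, open end down: steel tube 26 mm across, bore 14 mm and 63 mm deep; above it (63 to 105 mm) a red grip 30 mm across with black ribs. Origin: centre of the open lower end, z up along the tool. Its rim presses on the nut's ring while the axle runs up the bore.
- axle_fixture: fixed assembly fixture: blue base plate 96 x 96 x 12 mm on the bench, in its middle a plain steel axle, 10 mm thick, standing upright. Origin: centre of the underside; z up.
- axle_tip (a point): topmost point of the plain steel axle, 10 mm thick with a hemispherical end, 96 mm above the bench.
- wheel_set: wheel stack on the axle. Origin: thrust washer on the boss, 15.8 mm above the bench. Over it a collar clamped at an unmeasured height, new each time, a spring, and a wheel 90 mm across, 26 mm thick, that slides down on the spring by up to 6 mm (0.6 N to start, then 1.5 N per mm; flat at 9.6 N). Hub face 12 mm below the wheel's top, in a 35 mm wide well, 48 to 57 mm above the bench at rest.
- multimeter: loose bystander: green and black hand multimeter, 150 x 70 x 38 mm, lying on its back. Origin: centre of its underside.
- power_driver: loose bystander: grey electric screwdriver, 263 mm long, 36 mm thick, lying on the bench. Origin: centre of its underside.
- tape_masking: loose bystander: roll of masking tape, 104 mm across, 25 mm tall, lying flat. Origin: centre of its underside.

How it is judged:
By the outcome, as a careful person would: the job done as asked, in the order asked, and still so for the second after the job is handed in, with the robot touching nothing.
It also fails if it takes over 72 s, if anything falls off the work surface, if the arm or the gripper's body presses on something with over 40 N, if the wrist force passes 120 N, or if a joint passes its speed limit or range.

## Working session

There is one attempt and no reset: what is moved stays moved. The work goes in short steps, Python scripts to look and compute and a tool call to move; the robot and the scene stay as the last step left them, time stands still between calls to the robot, and variables do not carry over. Pictures are saved under pics/ and viewed, at most 10 in all, crops included, and the job is handed in when it is done.

Besides the shell and the picture viewer there is one more tool, called in YAML: its name, and indented under it one key for each argument. step_arm: Moves the arm, as the interface text tells. Its arguments: {"type":"object","properties":{"moves":{"type":"array","items":{"type":"object","properties":{"dr":{"type":"array","items":{"type":"number"}},"xyz":{"type":"array","items":{"type":"number"}},"fingers":{"type":"number"}}}},"newtons":{"type":"number"}},"required":["moves"]}

```bash
mkdir -p pics; python3 - <<'E'
from workcell import *
import cv2,numpy as np
np.set_printoptions(precision=4,suppress=True)
s=observe();print(s['clock'],s['position'],s['eef_rot'],s['width'],finger_overhang)
for n in ['scene','top','wrist']:
    c=get_calibration(n);print(n,c)
    cv2.imwrite(f'pics/{n}0.png',camera(n)[:,:,::-1])
E
```

```text
0.0 [0.2924 0.5801 0.2444] [[-0.893   0.4501 -0.0006]
 [ 0.4501  0.893  -0.0015]
 [-0.0001 -0.0016 -1.    ]] 0.0853240288866606 0.014
scene {'K': array([[508.8725,   0.    , 323.1565],
       [  0.    , 508.8725, 243.3186],
       [  0.    ,   0.    ,   1.    ]]), 'xyz': array([1.5339, 0.4981, 0.5807]), 'attitude': array([[-0.4147,  0.3617, -0.835 ],
       [ 0.9097,  0.186 , -0.3713],
       [ 0.021 , -0.9136, -0.4061]])}
top {'K': array([[445.6783,   0.    , 322.8177],
       [  0.    , 445.6783, 242.5886],
       [  0.    ,   0.    ,   1.    ]]), 'xyz': array([0.5113, 0.0559, 0.9822]), 'attitude': array([[ 0.0271, -0.9967,  0.0762],
       [-0.9993, -0.0288, -0.0221],
       [ 0.0242, -0.0756, -0.9968]])}
wrist {'K': array([[371.6483,   0.    , 318.5301],
       [  0.    , 371.6483, 241.1938],
       [  0.    ,   0.    ,   1.    ]]), 'xyz': array([0.2302, 0.6115, 0.3731]), 'attitude': array([[ 0.449 ,  0.859 ,  0.2461],
       [ 0.8935, -0.4312, -0.1253],
       [-0.0015,  0.2762, -0.9611]])}
```

View pics/top0.png

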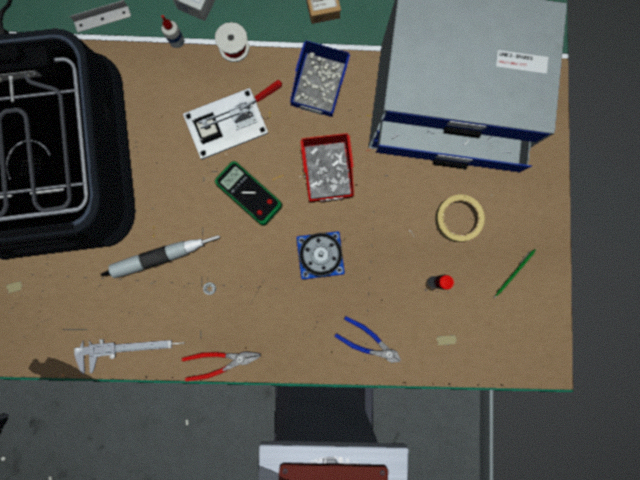

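View pics/scene0.png

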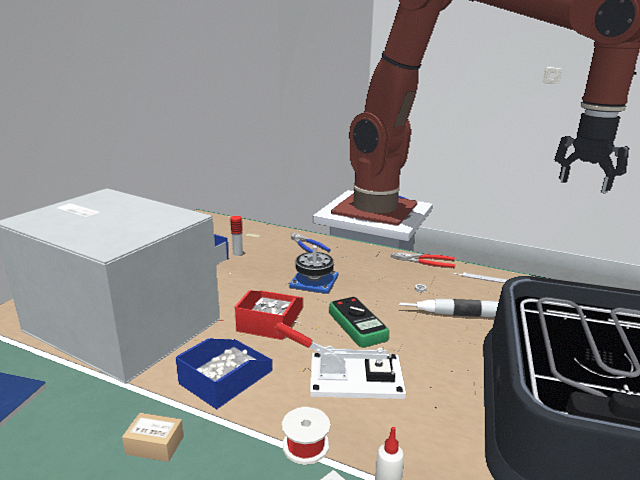

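The top view shows the nut near (208,289), the red tool at (445,282) and the fixture at (320,255). The scene view shows the tool at (237,235), the nut at (420,288) and the axle tip at about (315,250). Next I'll enlarge these.

```bash
cat > h.py <<'E'
from workcell import *
import cv2,numpy as np
np.set_printoptions(precision=4,suppress=True)
def ray(n,u,v,c=None):
    c=c or get_calibration(n);K=c['K'];x=(u-K[0,2])/K[0,0];y=(v-K[1,2])/K[1,1]
    if n=='wrist':
        r=np.hypot(x,y);d=np.array([x/r*np.sin(r),y/r*np.sin(r),np.cos(r)])
    else: d=np.array([x,y,1.])
    return np.array(c['xyz']),c['attitude']@d
def onz(n,u,v,z,c=None):
    o,d=ray(n,u,v,c);return o+d*(z-o[2])/d[2]
def proj(n,P,c=None):
    c=c or get_calibration(n);p=c['attitude'].T@(np.asarray(P)-c['xyz']);K=c['K']
    if n=='wrist':
        r=np.hypot(p[0],p[1]);t=np.arctan2(r,p[2]);q=p[:2]/r*t
    else: q=p[:2]/p[2]
    return q*K[0,0]+K[:2,2]
E
python3 - <<'E'
from h import *
t=cv2.imread('pics/top0.png');s=cv2.imread('pics/scene0.png')
f=lambda im,x,y,w,h,k:cv2.resize(im[y:y+h,x:x+w],None,fx=k,fy=k,interpolation=cv2.INTER_CUBIC)
a=np.hstack([f(t,193,274,30,30,8),f(t,425,264,40,30,8),f(t,295,228,30*5//3,50,4.8)])
b=np.hstack([f(s,222,205,30,60,5),f(s,405,276,30,24,10)[:240],f(s,285,235,60,60,5)][:1]+[np.zeros((300,10,3),np.uint8),f(s,280,235,60,60,5),f(s,405,273,30,30,10)])
W=800;pad=lambda m:np.pad(m,((0,0),(0,W-m.shape[1]),(0,0)))
print(a.shape,b.shape);cv2.imwrite('pics/c1.png',np.vstack([pad(a),pad(b)]))
print(onz('top',208,289,.004),onz('top',445,282,.105),onz('top',321,254,.096),onz('scene',420,288,.004))
E
```

```text
(240, 800, 3) (300, 760, 3)
[0.4779 0.2808 0.004 ] [ 0.5074 -0.2068  0.105 ] [0.5562 0.0393 0.096 ] [0.4791 0.2808 0.004 ]
```

View pics/c1.png

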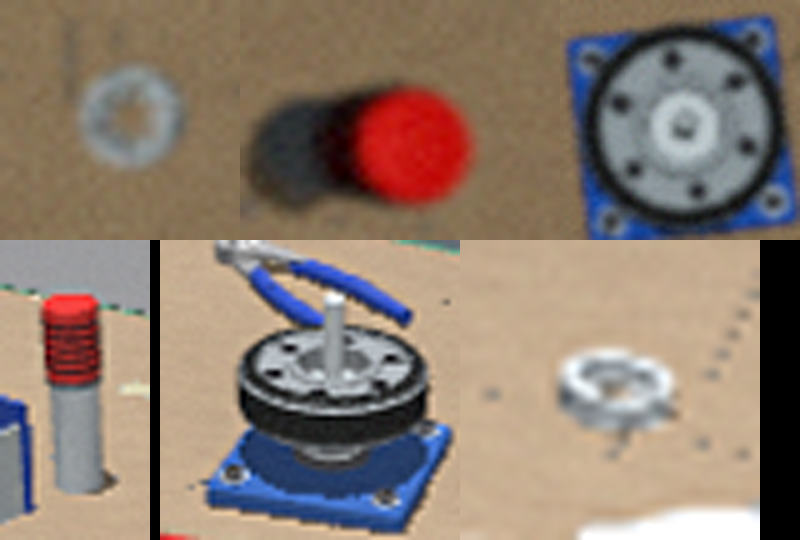

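Enlarged, the pixel positions are:
- **Nut:** centre (208.9,288.2) in top, and top-face centre about (420.3,286.2) in scene.
- **Tool:** top (446.1,281.8) in top. In scene its cap is near (236.3,217) and its foot near (237.5,253).
- **Axle tip:** (321.1,253.4) in top and about (314.6,245.5) in scene.

```bash
cat >> h.py <<'E'
from scipy.spatial.transform import Rotation as R
RD=np.array([[-1,0,0],[0,1,0],[0,0,-1.]])
def rel(x,y,z):
    s=observe();E=s['eef_rot'];d=E.T@(np.array([x,y,z])-s['position'])*1e3
    print('t',s['clock'],'pos',s['position'],'F',s['ft_force'],'w',s['width'],'\n shift mm',d.round(1),'dr deg',np.degrees(R.from_matrix(E.T@RD).as_rotvec()).round(2))
E
python3 - <<'E'
from h import *
print('nut',onz('top',208.9,288.2,.008),onz('scene',420.3,286.2,.008))
print('tool',onz('top',446.1,281.8,.105),onz('scene',236.3,217.,.105))
print('axle',onz('top',321.1,253.4,.096),onz('scene',314.6,246,.094))
w=(proj('wrist',onz('top',208.9,288.2,.008)));print(w)
rel(.478,.283,.12)
E
```

```text
nut [0.4798 0.278  0.008 ] [0.4775 0.2807 0.008 ]
tool [ 0.5078 -0.209   0.105 ] [ 0.5063 -0.2056  0.105 ]
axle [0.5574 0.0391 0.096 ] [0.5562 0.0418 0.094 ]
[186.0372 425.0306]
t 0.15 pos [0.2924 0.5802 0.2446] F [ 0.7861  0.5695 -0.2512] w 0.08503716746045742 
 shift mm [-299.5 -181.7  124.9] dr deg [ -0.07  -0.01 -26.75]
```

step_arm:
  moves:
    - {"xyz": [-30, -18, 12], "dr": [0, 0, -4], "fingers": 50}
    - {"xyz": [-65, -40, 27], "dr": [0, 0, -8], "fingers": 50}
    - {"xyz": [-100, -60, 42], "dr": [0, 0, -12], "fingers": 50}
    - {"xyz": [-135, -81, 56], "dr": [0, 0, -16], "fingers": 50}
    - {"xyz": [-170, -103, 70], "dr": [0, 0, -20], "fingers": 50}
    - {"xyz": [-205, -124, 84], "dr": [0, 0, -24], "fingers": 50}
    - {"xyz": [-240, -145, 98], "dr": [0, 0, -26.75], "fingers": 50}
    - {"xyz": [-275, -166, 112], "dr": [0, 0, -26.75], "fingers": 50}
    - {"xyz": [-299.5, -181.7, 120], "dr": [0, 0, -26.75], "fingers": 50}
    - {"xyz": [-299.5, -181.7, 120], "dr": [0, 0, -26.75], "fingers": 50}

```text
clock: 0.98
position: [0.4816, 0.2739, 0.123]
eef_rot: [[-1.0, 0.01, -0.001], [0.01, 1.0, -0.006], [0.001, -0.006, -1.0]]
ft_force: [-0.6, -0.8, -0.6]
width: 0.05
finger_force: 0.0
```

step_arm:
  moves:
    - {"xyz": [0, 0, 0]}
    - {"xyz": [0, 0, 0]}
    - {"xyz": [0, 0, 0]}

```text
$.moves[0]: bad value
```

```bash
python3 - <<'E'
from h import *
rel(.478,.28,.12)
c=get_calibration('wrist');im=camera('wrist')[:,:,::-1]
np.save('cw1.npy',c,allow_pickle=True);cv2.imwrite('pics/w1.png',im);print(proj('wrist',[.478,.28,.008],c),proj('wrist',[.557,.04,.096],c))
E
```

```text
t 0.9833 pos [0.4816 0.2739 0.123 ] F [-0.6321 -0.7878 -0.627 ] w 0.05004473256137125 
 shift mm [3.6 6.1 2.9] dr deg [-0.32 -0.06 -0.59]
[328.7596 235.9282] [  2.5789 374.5874]
```

View pics/w1.png

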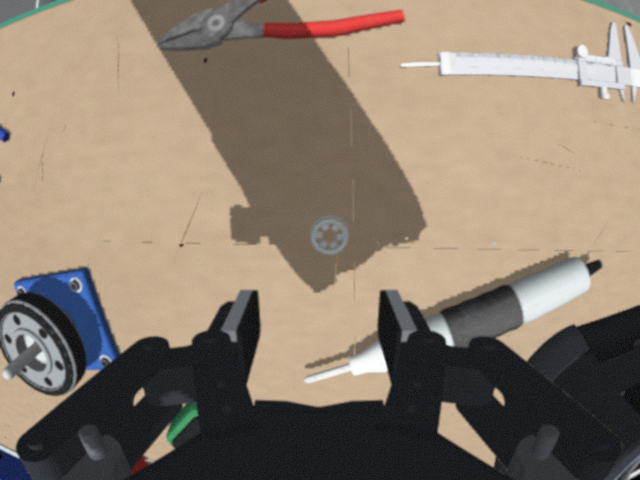

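The nut is at (329.5,235.5) in the wrist view, and the prediction was (328.8,235.9), so they agree. Next I let the arm settle and measure again.

step_arm:
  moves:
    - {"xyz": [0, 0, 0], "dr": [0, 0, 0], "fingers": 50}
    - {"xyz": [0, 0, 0], "dr": [0, 0, 0], "fingers": 50}
    - {"xyz": [0, 0, 0], "dr": [0, 0, 0], "fingers": 50}

```text
clock: 1.28
position: [0.4775, 0.285, 0.1256]
eef_rot: [[-1.0, -0.002, 0.0], [-0.002, 1.0, 0.001], [-0.0, 0.001, -1.0]]
ft_force: [0.6, -0.4, -0.2]
width: 0.0496
finger_force: 0.0
```

```bash
python3 - <<'E'
from h import *
c=np.load('cw1.npy',allow_pickle=True).item();print(onz('wrist',329.5,235.5,.008,c))
c=get_calibration('wrist');im=camera('wrist')[:,:,::-1];p=proj('wrist',[.478,.28,.008],c).round().astype(int)
k=im[p[1]-20:p[1]+20,p[0]-20:p[0]+20];cv2.imwrite('pics/w2.png',cv2.resize(k,None,fx=12,fy=12,interpolation=cv2.INTER_CUBIC));print(p)
np.save('cw2.npy',c,allow_pickle=True)
rel(.478,.28,.12)
E
```

```text
[0.4777 0.2805 0.008 ]
[311 240]
t 1.3333 pos [0.4776 0.2849 0.1256] F [ 0.6007  0.1053 -0.2343] w 0.05027940130079694 
 shift mm [-0.4 -4.9  5.6] dr deg [0.03 0.01 0.14]
```

View pics/w2.png

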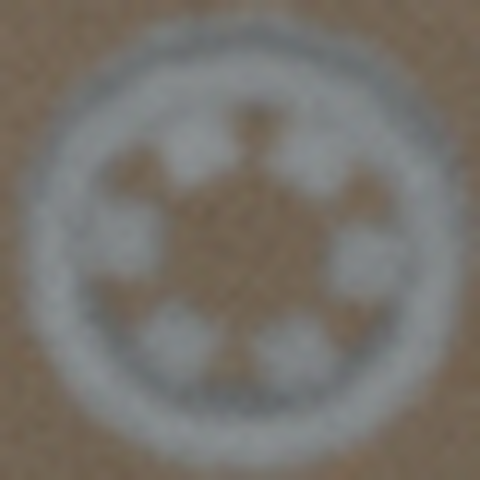

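In the enlarged view the nut is a clean ring centred at full-image pixel (311.0,240.4), with the teeth leaning up and inward. That puts it at (0.4777, 0.280). I'll descend and grip.

step_arm:
  moves:
    - {"xyz": [0, -5, 25], "dr": [0, 0, 0.1], "fingers": 45}
    - {"xyz": [0, -5, 50], "dr": [0, 0, 0.1], "fingers": 45}
    - {"xyz": [0, -5, 75], "dr": [0, 0, 0.1], "fingers": 45}
    - {"xyz": [0, -5, 95], "dr": [0, 0, 0.1], "fingers": 45}
    - {"xyz": [0, -5, 105], "dr": [0, 0, 0.1], "fingers": 45}
    - {"xyz": [0, -5, 110], "dr": [0, 0, 0.1], "fingers": 45}
    - {"xyz": [0, -5, 110], "dr": [0, 0, 0.1], "fingers": 45}
    - {"xyz": [0, -5, 110], "dr": [0, 0, 0.1], "fingers": 45}
    - {"xyz": [0, -5, 110], "dr": [0, 0, 0.1], "fingers": 45}

```text
clock: 2.08
position: [0.479, 0.2791, 0.0166]
eef_rot: [[-1.0, 0.002, 0.002], [0.002, 1.0, 0.001], [-0.002, 0.001, -1.0]]
ft_force: [-0.1, -0.4, 0.7]
width: 0.045
finger_force: 0.0
```

step_arm:
  newtons: 40
  moves:
    - {"xyz": [0, 0, 0], "dr": [0, 0, 0], "fingers": 34}
    - {"xyz": [0, 0, 0], "dr": [0, 0, 0], "fingers": 28}
    - {"xyz": [0, 0, 0], "dr": [0, 0, 0], "fingers": 20}
    - {"xyz": [0, 0, 0], "dr": [0, 0, 0], "fingers": 20}
    - {"xyz": [0, 0, 0], "dr": [0, 0, 0], "fingers": 20}
    - {"xyz": [0, 0, 0], "dr": [0, 0, 0], "fingers": 20}

```text
clock: 2.58
position: [0.4787, 0.2787, 0.0164]
eef_rot: [[-1.0, 0.002, 0.001], [0.002, 1.0, 0.001], [-0.001, 0.001, -1.0]]
ft_force: [-2.0, -0.7, 6.6]
width: 0.0229
finger_force: 38.9
```

```bash
python3 - <<'E'
from h import *
im=camera('wrist')[:,:,::-1];rel(.478,.28,.12)
cv2.imwrite('pics/w3.png',cv2.resize(im[200:400,220:420],None,fx=3,fy=3,interpolation=cv2.INTER_CUBIC))
print(proj('wrist',[.478,.28,.008]),observe()['finger_force'])
E
```

```text
t 2.6333 pos [0.4787 0.2787 0.0164] F [-1.8991 -1.288   6.8087] w 0.022941354310458878 
 shift mm [   0.6    1.4 -103.6] dr deg [ 0.05  0.06 -0.11]
[322.1427 310.733 ] 38.87577178305946
```

View pics/w3.png

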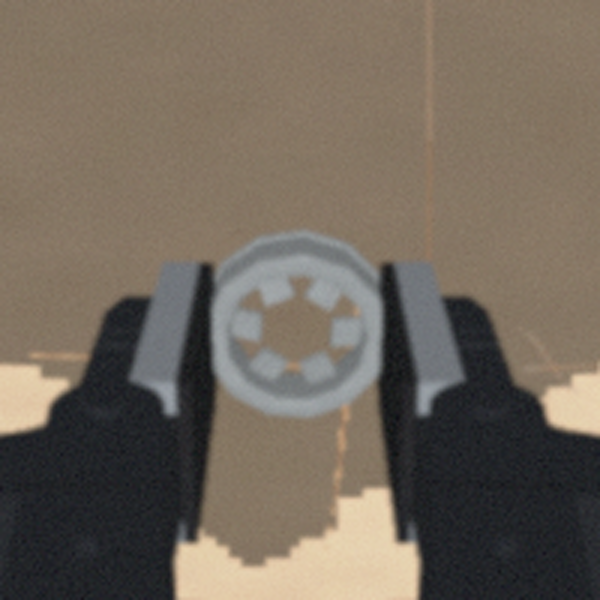

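The wrist view shows the nut flat and centred between the pads, ring centre at full-image pixel (318.7,310.2). I'll lift it a little, work out its offset in the hand and check again.

step_arm:
  moves:
    - {"xyz": [0, 0, -15], "dr": [0, 0, 0], "fingers": 20}
    - {"xyz": [0, 0, -45], "dr": [0, 0, 0], "fingers": 20}
    - {"xyz": [0, 0, -80], "dr": [0, 0, 0], "fingers": 20}
    - {"xyz": [0, 0, -120], "dr": [0, 0, 0], "fingers": 20}
    - {"xyz": [0, 0, -120], "dr": [0, 0, 0], "fingers": 20}
    - {"xyz": [0, 0, -120], "dr": [0, 0, 0], "fingers": 20}
    - {"xyz": [0, 0, -120], "dr": [0, 0, 0], "fingers": 20}

```text
clock: 3.22
position: [0.478, 0.2783, 0.1352]
eef_rot: [[-1.0, 0.002, 0.0], [0.002, 1.0, 0.0], [-0.0, 0.0, -1.0]]
ft_force: [-0.4, -0.8, -2.1]
width: 0.0228
finger_force: 39.5
```

```bash
python3 - <<'E'
from h import *
c=get_calibration('wrist');np.save('cw3.npy',c,allow_pickle=True)
im=camera('wrist')[:,:,::-1];rel(.557,.040,.14)
cv2.imwrite('pics/w4.png',cv2.resize(im[280:350,270:370],None,fx=6,fy=6,interpolation=cv2.INTER_CUBIC))
p=observe()['position']
for dx in (0,1e-3):
  for z in (.0084,.0064): print(dx,z,proj('wrist',[p[0]+dx,p[1],p[2]-z],c))
cv2.imwrite('pics/w4f.png',im)
E
```

```text
t 3.2667 pos [0.4776 0.278  0.1344] F [-0.1969 -0.2063 -1.6318] w 0.02279625448489801 
 shift mm [ -79.8 -237.9   -5.5] dr deg [-0.05 -0.07 -0.1 ]
0 0.0084 [318.2704 310.3219]
0 0.0064 [318.2677 312.5118]
0.001 0.0084 [318.2724 312.4685]
0.001 0.0064 [318.2697 314.6769]
```

View pics/w4.png

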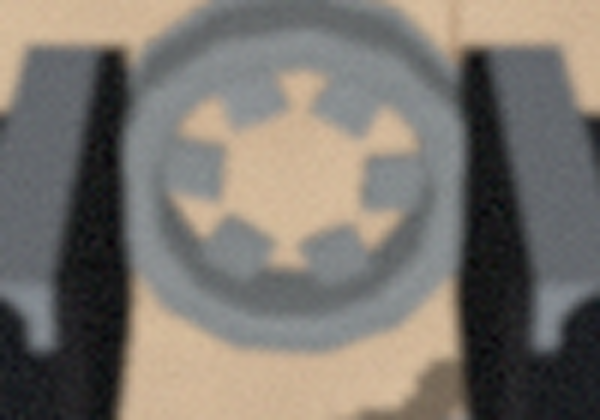

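The nut sits in the hand at full-image pixel (318.9,311.4), within 0.5 mm of the TCP. Next I move to 40 mm beyond the axle so the wrist camera can see its tip.

step_arm:
  moves:
    - {"xyz": [-10, -20, 0], "dr": [0, 0, 0], "fingers": 20}
    - {"xyz": [-26, -52, 0], "dr": [0, 0, 0], "fingers": 20}
    - {"xyz": [-42, -85, 0], "dr": [0, 0, 0], "fingers": 20}
    - {"xyz": [-59, -118, 0], "dr": [0, 0, 0], "fingers": 20}
    - {"xyz": [-76, -151, 0], "dr": [0, 0, 0], "fingers": 20}
    - {"xyz": [-92, -184, 0], "dr": [0, 0, 0], "fingers": 20}
    - {"xyz": [-107, -214, 0], "dr": [0, 0, 0], "fingers": 20}
    - {"xyz": [-118, -236.5, 0], "dr": [0, 0, 0], "fingers": 20}
    - {"xyz": [-118, -236.5, 0], "dr": [0, 0, 0], "fingers": 20}
    - {"xyz": [-118, -236.5, 0], "dr": [0, 0, 0], "fingers": 20}

```text
clock: 4.1
position: [0.5952, 0.0397, 0.1336]
eef_rot: [[-1.0, 0.005, -0.003], [0.005, 1.0, -0.001], [0.003, -0.001, -1.0]]
ft_force: [-0.1, 0.2, -0.4]
width: 0.0228
finger_force: 39.5
```

step_arm:
  moves:
    - {"xyz": [0, 0, 0], "dr": [0, 0, 0], "fingers": 20}
    - {"xyz": [0, 0, 0], "dr": [0, 0, 0], "fingers": 20}

```text
clock: 4.27
position: [0.595, 0.0433, 0.1344]
eef_rot: [[-1.0, -0.0, -0.002], [-0.0, 1.0, 0.0], [0.002, 0.0, -1.0]]
ft_force: [-0.5, 1.6, -0.8]
width: 0.0229
finger_force: 39.5
```

```bash
python3 - <<'E'
from h import *
c=get_calibration('wrist');np.save('cw5.npy',c,allow_pickle=True)
im=camera('wrist')[:,:,::-1];rel(.556,.0416,.14)
cv2.imwrite('pics/w5f.png',im)
p=proj('wrist',[.556,.0416,.096],c);print(p)
x0,y0=int(p[0])-90,max(int(p[1])-60,0);print(x0,y0)
cv2.imwrite('pics/w5.png',cv2.resize(im[y0:y0+140,x0:x0+180],None,fx=4,fy=4,interpolation=cv2.INTER_CUBIC))
E
```

```text
t 4.3167 pos [0.5951 0.0433 0.1347] F [ 0.2595 -0.0245 -0.6845] w 0.02290773794769908 
 shift mm [39.1 -1.7 -5.2] dr deg [ 0.02 -0.07  0.03]
[315.367  205.0494]
225 145
```

View pics/w5.png

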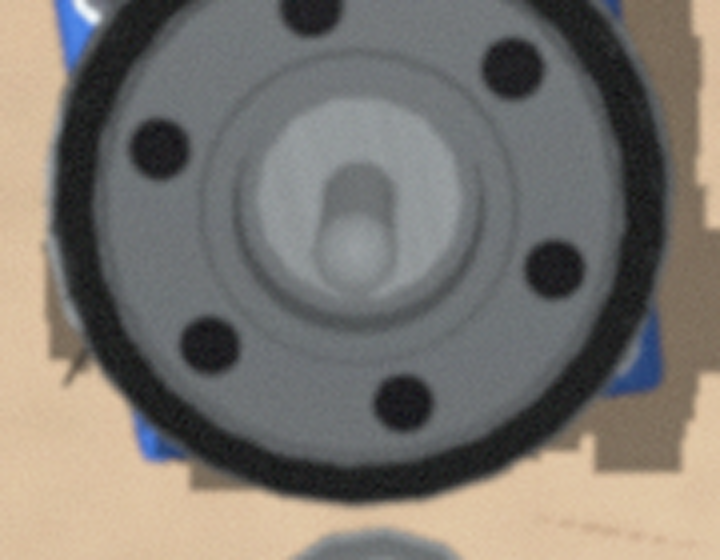

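The wrist view shows the axle's round end centred at full-image pixel (313.4,207.9), which I take as the sphere centre at z = 0.091, inside the hub well.

```bash
python3 - <<'E'
from h import *
c=np.load('cw5.npy',allow_pickle=True).item()
a=onz('wrist',313.4,207.9,.091,c);print(a)
for z in (.061,.065,.069):
  e=[proj('wrist',[a[0],a[1]+s*.045,z],c)[0] for s in(1,-1)];print(z,e,e[1]-e[0], proj('wrist',[a[0],a[1],z],c))
rel(a[0],a[1],.1204)
E
```

```text
[0.5583 0.0406 0.091 ]
0.061 [np.float64(394.90472208453093), np.float64(233.7465141676009)] -161.15820791693002 [314.1296 197.7001]
0.065 [np.float64(396.35435791538146), np.float64(232.14956777931855)] -164.2047901360629 [314.0445 198.8866]
0.069 [np.float64(397.85863670196545), np.float64(230.49304184077292)] -167.36559486119253 [313.9561 200.1206]
t 4.3167 pos [0.5951 0.0433 0.1347] F [ 0.2595 -0.0245 -0.6845] w 0.02290773794769908 
 shift mm [36.8 -2.7 14.4] dr deg [ 0.02 -0.07  0.03]
```

```bash
python3 - <<'E'
from h import *
th=np.linspace(0,2*np.pi,181)
def ext(n,cx,cy,z,r,c):
    q=np.array([proj('wrist',[cx+r*np.cos(t),cy+r*np.sin(t),z],c) for t in th]);return q.min(0),q.max(0)
c=np.load('cw3.npy',allow_pickle=True).item()
print('nut in hand, obs u 290.3..347.5 vmax 337.8')
for dx in(0,.001): print(dx,*ext('',.4776+dx,.278,.1344-.0084,.013,c))
c=np.load('cw2.npy',allow_pickle=True).item()
print('nut on bench, obs u 292.6..329.3 vmax 258.3')
for dx in(0,.001): print(dx,*ext('',.478+dx,.280,.008,.013,c))
c=np.load('cw5.npy',allow_pickle=True).item()
print('wheel obs vmax',145+500/4-.5,'u',225+50/4,225+668/4,' tip vmax',145+297/4-.5)
for z in(.061,.069):print(*ext('',.558,.0405,z,.045,c))
# sphere silhouette
S=np.array([.558,.0405,.091]);u=S-c['xyz'];D=np.linalg.norm(u);u/=D
a=np.cross(u,[0,0,1]);a/=np.linalg.norm(a);b=np.cross(u,a);r=.005
q=np.array([proj('wrist',S-u*r*r/D+r*(np.cos(t)*a+np.sin(t)*b),c) for t in th]);print('sph',q.min(0),q.max(0))
E
```

```text
nut in hand, obs u 290.3..347.5 vmax 337.8
0 [286.8175 281.3611] [349.7163 337.3054]
0.001 [286.8993 283.6666] [349.6385 339.287 ]
nut on bench, obs u 292.6..329.3 vmax 258.3
0 [292.6329 222.0116] [330.3378 258.2891]
0.001 [292.6555 223.4426] [330.3199 259.6424]
wheel obs vmax 269.5 u 237.5 392.0  tip vmax 218.75
[233.4244 114.9838] [394.763 274.023]
[230.1501 114.0427] [397.7203 279.1181]
sph [302.4889 196.7004] [323.7475 217.9305]
```

step_arm:
  moves:
    - {"xyz": [12, -1, 0], "dr": [0, 0, 0], "fingers": 20}
    - {"xyz": [25, -2, 0], "dr": [0, 0, 0], "fingers": 20}
    - {"xyz": [37, -2.8, 3], "dr": [0, 0, 0], "fingers": 20}
    - {"xyz": [37, -2.8, 8], "dr": [0, 0, 0], "fingers": 20}
    - {"xyz": [37, -2.8, 13], "dr": [0, 0, 0], "fingers": 20}
    - {"xyz": [37, -2.8, 17], "dr": [0, 0, 0], "fingers": 20}
    - {"xyz": [37, -2.8, 17], "dr": [0, 0, 0], "fingers": 20}
    - {"xyz": [37, -2.8, 17], "dr": [0, 0, 0], "fingers": 20}
    - {"xyz": [37, -2.8, 17], "dr": [0, 0, 0], "fingers": 20}

```text
clock: 5.07
position: [0.5592, 0.039, 0.1183]
eef_rot: [[-1.0, 0.002, -0.0], [0.002, 1.0, -0.0], [0.0, -0.0, -1.0]]
ft_force: [0.3, 0.1, -0.6]
width: 0.0228
finger_force: 39.5
```

```bash
python3 - <<'E'
from h import *
c=get_calibration('wrist');np.save('cw6.npy',c,allow_pickle=True)
im=camera('wrist')[:,:,::-1];rel(.558,.0405,.1164)
cv2.imwrite('pics/w6f.png',im)
a=cv2.resize(im[270:350,270:370],None,fx=7,fy=7,interpolation=cv2.INTER_CUBIC)
cv2.imwrite('pics/w6.png',a)
th=np.linspace(0,2*np.pi,181)
S=np.array([.558,.0405,.091]);u=S-c['xyz'];D=np.linalg.norm(u);u/=D
e=np.cross(u,[0,0,1]);e/=np.linalg.norm(e);b=np.cross(u,e);r=.005
q=np.array([proj('wrist',S-u*r*r/D+r*(np.cos(t)*e+np.sin(t)*b),c) for t in th])
f=lambda p:((p-[270,270]+.5)*7-.5).round()
print('sph',f(q.min(0)),f(q.max(0)))
E
```

```text
t 5.1167 pos [0.5592 0.0389 0.1184] F [ 0.4895  0.5578 -0.912 ] w 0.023276024258885024 
 shift mm [1.2 1.5 2. ] dr deg [-0.01  0.01 -0.1 ]
sph [293.  75.] [446. 228.]
```

View pics/w6.png

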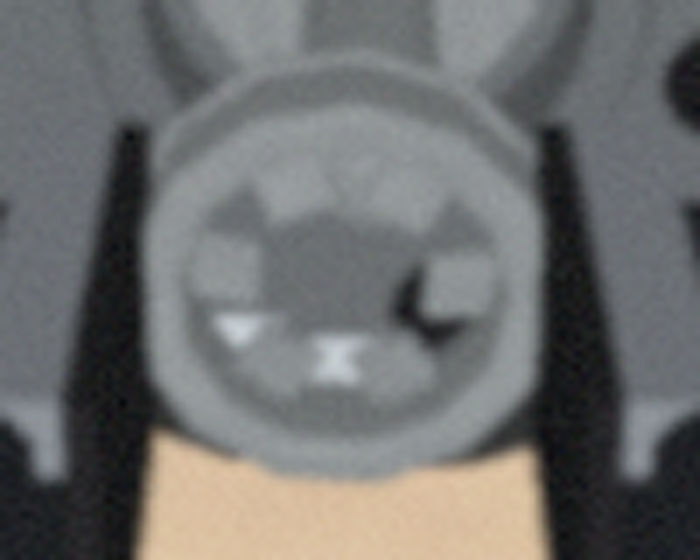

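The axle stem shows at crop x ≈ 370, where I predicted it, and the nut is centred at crop x ≈ 344. So the hand is 1.5 mm off in y, which matches the measured pose. I'll correct that and descend slowly.

step_arm:
  moves:
    - {"xyz": [1.2, 1.5, 0], "dr": [0, 0, 0], "fingers": 20}
    - {"xyz": [1.2, 1.5, 1], "dr": [0, 0, 0], "fingers": 20}
    - {"xyz": [1.2, 1.5, 2], "dr": [0, 0, 0], "fingers": 20}
    - {"xyz": [1.2, 1.5, 3], "dr": [0, 0, 0], "fingers": 20}
    - {"xyz": [1.2, 1.5, 4], "dr": [0, 0, 0], "fingers": 20}
    - {"xyz": [1.2, 1.5, 5], "dr": [0, 0, 0], "fingers": 20}
    - {"xyz": [1.2, 1.5, 5], "dr": [0, 0, 0], "fingers": 20}
    - {"xyz": [1.2, 1.5, 5], "dr": [0, 0, 0], "fingers": 20}

```text
clock: 5.78
position: [0.5576, 0.0404, 0.1133]
eef_rot: [[-1.0, 0.002, -0.0], [0.002, 1.0, -0.0], [0.0, -0.0, -1.0]]
ft_force: [-0.4, -0.4, -0.9]
width: 0.0227
finger_force: 39.5
```

```bash
python3 - <<'E'
from h import *
rel(.558,.0405,.1019)
E
```

```text
t 5.7833 pos [0.5576 0.0404 0.1133] F [-0.3748 -0.3906 -0.8527] w 0.022709295921725173 
 shift mm [-0.4  0.1 11.4] dr deg [-0.   -0.01 -0.1 ]
```

step_arm:
  moves:
    - {"xyz": [-0.4, 0.1, 1], "dr": [0, 0, 0], "fingers": 20}
    - {"xyz": [-0.4, 0.1, 2], "dr": [0, 0, 0], "fingers": 20}
    - {"xyz": [-0.4, 0.1, 3], "dr": [0, 0, 0], "fingers": 20}
    - {"xyz": [-0.4, 0.1, 4], "dr": [0, 0, 0], "fingers": 20}
    - {"xyz": [-0.4, 0.1, 5], "dr": [0, 0, 0], "fingers": 20}
    - {"xyz": [-0.4, 0.1, 5.5], "dr": [0, 0, 0], "fingers": 20}
    - {"xyz": [-0.4, 0.1, 5.5], "dr": [0, 0, 0], "fingers": 20}

```text
clock: 6.37
position: [0.5579, 0.0405, 0.1076]
eef_rot: [[-1.0, 0.002, -0.0], [0.002, 1.0, -0.0], [0.0, -0.0, -1.0]]
ft_force: [0.3, 0.3, -0.6]
width: 0.023
finger_force: 39.5
```

step_arm:
  moves:
    - {"xyz": [0, 0, 0.5], "dr": [0, 0, 0], "fingers": 20}
    - {"xyz": [0, 0, 1], "dr": [0, 0, 0], "fingers": 20}
    - {"xyz": [0, 0, 1.5], "dr": [0, 0, 0], "fingers": 20}
    - {"xyz": [0, 0, 1.5], "dr": [0, 0, 0], "fingers": 20}

```text
clock: 6.7
position: [0.5579, 0.0406, 0.1062]
eef_rot: [[-1.0, 0.002, -0.0], [0.002, 1.0, 0.0], [0.0, 0.0, -1.0]]
ft_force: [-0.2, 0.8, -0.8]
width: 0.0231
finger_force: 39.5
```

step_arm:
  moves:
    - {"xyz": [0, 0, 0.5], "dr": [0, 0, 0], "fingers": 20}
    - {"xyz": [0, 0, 1], "dr": [0, 0, 0], "fingers": 20}
    - {"xyz": [0, 0, 1.5], "dr": [0, 0, 0], "fingers": 20}
    - {"xyz": [0, 0, 1.5], "dr": [0, 0, 0], "fingers": 20}

```text
clock: 7.03
position: [0.5581, 0.0408, 0.1049]
eef_rot: [[-1.0, 0.002, 0.0], [0.002, 1.0, 0.0], [-0.0, 0.0, -1.0]]
ft_force: [-1.2, 1.6, 1.5]
width: 0.0227
finger_force: 39.7
```

step_arm:
  moves:
    - {"xyz": [0, 0, 0.5], "dr": [0, 0, 0], "fingers": 20}
    - {"xyz": [0, 0, 1], "dr": [0, 0, 0], "fingers": 20}
    - {"xyz": [0, 0, 1.5], "dr": [0, 0, 0], "fingers": 20}
    - {"xyz": [0, 0, 2], "dr": [0, 0, 0], "fingers": 20}
    - {"xyz": [0, 0, 2], "dr": [0, 0, 0], "fingers": 20}

```text
clock: 7.45
position: [0.558, 0.0406, 0.1031]
eef_rot: [[-1.0, 0.002, 0.0], [0.002, 1.0, 0.0], [-0.0, 0.0, -1.0]]
ft_force: [-1.7, 0.7, 5.1]
width: 0.0232
finger_force: 40.0
```

step_arm:
  moves:
    - {"xyz": [0, 0, 0.5], "dr": [0, 0, 0], "fingers": 20}
    - {"xyz": [0, 0, 1], "dr": [0, 0, 0], "fingers": 20}
    - {"xyz": [0, 0, 1.5], "dr": [0, 0, 0], "fingers": 20}
    - {"xyz": [0, 0, 2], "dr": [0, 0, 0], "fingers": 20}
    - {"xyz": [0, 0, 2], "dr": [0, 0, 0], "fingers": 20}

```text
clock: 7.87
position: [0.5579, 0.0406, 0.101]
eef_rot: [[-1.0, 0.002, -0.0], [0.002, 1.0, 0.0], [0.0, 0.0, -1.0]]
ft_force: [-1.8, 0.8, 4.1]
width: 0.023
finger_force: 39.9
```

step_arm:
  moves:
    - {"xyz": [0, 0, 0.5], "dr": [0, 0, 0], "fingers": 20}
    - {"xyz": [0, 0, 1], "dr": [0, 0, 0], "fingers": 20}
    - {"xyz": [0, 0, 1.5], "dr": [0, 0, 0], "fingers": 20}
    - {"xyz": [0, 0, 2], "dr": [0, 0, 0], "fingers": 20}
    - {"xyz": [0, 0, 2], "dr": [0, 0, 0], "fingers": 20}

```text
clock: 8.28
position: [0.5581, 0.0407, 0.0991]
eef_rot: [[-1.0, 0.002, 0.0], [0.002, 1.0, 0.0], [-0.0, 0.0, -1.0]]
ft_force: [-2.0, 2.1, 4.7]
width: 0.0228
finger_force: 40.0
```

step_arm:
  moves:
    - {"xyz": [0, 0, 0], "dr": [0, 0, 0], "fingers": 30}
    - {"xyz": [0, 0, 0], "dr": [0, 0, 0], "fingers": 40}
    - {"xyz": [0, 0, 0], "dr": [0, 0, 0], "fingers": 50}
    - {"xyz": [0, 0, 0], "dr": [0, 0, 0], "fingers": 50}
    - {"xyz": [0, 0, -15], "dr": [0, 0, 0], "fingers": 50}
    - {"xyz": [0, 0, -40], "dr": [0, 0, 0], "fingers": 50}
    - {"xyz": [0, 0, -70], "dr": [0, 0, 0], "fingers": 50}
    - {"xyz": [-20, 0, -100], "dr": [0, 0, 0], "fingers": 50}
    - {"xyz": [-40, 0, -100], "dr": [0, 0, 0], "fingers": 50}
    - {"xyz": [-40, 0, -100], "dr": [0, 0, 0], "fingers": 50}

```text
clock: 9.12
position: [0.6015, 0.0406, 0.2009]
eef_rot: [[-1.0, 0.002, 0.005], [0.002, 1.0, 0.0], [-0.005, 0.0, -1.0]]
ft_force: [-0.1, -0.2, -1.7]
width: 0.0506
finger_force: 0.0
```

step_arm:
  moves:
    - {"xyz": [0, 0, 0], "dr": [0, 0, 0], "fingers": 50}
    - {"xyz": [0, 0, 0], "dr": [0, 0, 0], "fingers": 50}

```text
clock: 9.28
position: [0.5972, 0.0403, 0.1979]
eef_rot: [[-1.0, 0.002, -0.002], [0.002, 1.0, -0.0], [0.002, -0.0, -1.0]]
ft_force: [-0.2, 0.7, -1.2]
width: 0.0498
finger_force: 0.0
```

```bash
python3 - <<'E'
from h import *
c=get_calibration('wrist');np.save('cw7.npy',c,allow_pickle=True)
im=camera('wrist')[:,:,::-1];s=camera('scene')[:,:,::-1];rel(.507,-.207,.22)
cv2.imwrite('pics/w7f.png',im);cv2.imwrite('pics/s7.png',s)
p=proj('wrist',[.558,.0405,.091],c);x0,y0=int(p[0])-40,int(p[1])-40;print(p,x0,y0,proj('scene',[.558,.0405,.096]))
a=cv2.resize(im[y0:y0+80,x0:x0+80],None,fx=5,fy=5,interpolation=cv2.INTER_CUBIC)
b=cv2.resize(s[230:290,285:345],(400,400),interpolation=cv2.INTER_CUBIC)
cv2.imwrite('pics/c7.png',np.hstack([a,b]))
E
```

```text
t 9.3833 pos [0.597  0.0404 0.198 ] F [-0.0236 -1.0601 -0.6489] w 0.05008021062485121 
 shift mm [  89.6 -247.5  -21.8] dr deg [-0.02 -0.1  -0.1 ]
[319.2677 185.4072] 279 145 [313.7635 245.3873]
```

View pics/c7.png

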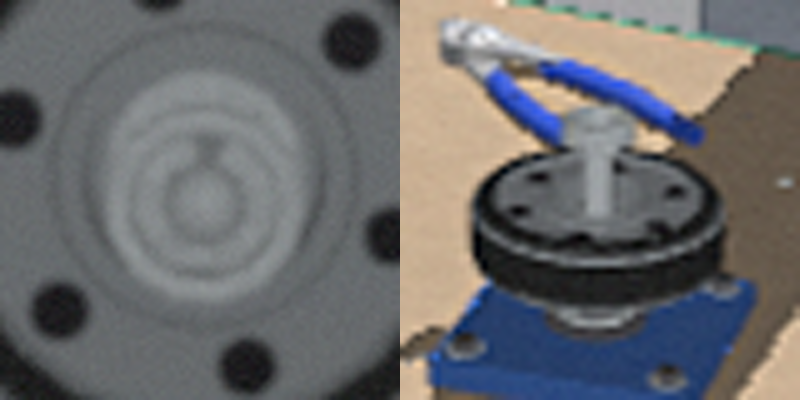

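The crop shows the nut seated on the axle, concentric with the tip at full-image pixel (319.2,185.0); I had predicted (319.3,185.4). That confirms the axle at (0.558, 0.0405). Next I put the wrist camera over the setting tool and find its cap by colour.

step_arm:
  moves:
    - {"xyz": [2, -20, 0], "dr": [0, 0, 0], "fingers": 60}
    - {"xyz": [4, -52, 0], "dr": [0, 0, 0], "fingers": 60}
    - {"xyz": [7, -86, 0], "dr": [0, 0, 0], "fingers": 60}
    - {"xyz": [10, -120, 0], "dr": [0, 0, 0], "fingers": 60}
    - {"xyz": [13, -154, 0], "dr": [0, 0, 0], "fingers": 60}
    - {"xyz": [16, -188, 0], "dr": [0, 0, 0], "fingers": 60}
    - {"xyz": [18, -220, 0], "dr": [0, 0, 0], "fingers": 60}
    - {"xyz": [20, -246, 0], "dr": [0, 0, 0], "fingers": 60}
    - {"xyz": [20, -246, 0], "dr": [0, 0, 0], "fingers": 60}
    - {"xyz": [20, -246, 0], "dr": [0, 0, 0], "fingers": 60}

```text
clock: 10.22
position: [0.5764, -0.2073, 0.1985]
eef_rot: [[-1.0, 0.005, -0.001], [0.005, 1.0, -0.0], [0.001, -0.0, -1.0]]
ft_force: [0.2, 1.0, -0.2]
width: 0.0602
finger_force: 0.0
```

step_arm:
  moves:
    - {"xyz": [0, 0, 0], "dr": [0, 0, 0], "fingers": 60}
    - {"xyz": [0, 0, 0], "dr": [0, 0, 0], "fingers": 60}
    - {"xyz": [0, 0, 0], "dr": [0, 0, 0], "fingers": 60}

```text
clock: 10.47
position: [0.5778, -0.2039, 0.1987]
eef_rot: [[-1.0, -0.001, -0.0], [-0.001, 1.0, 0.001], [0.0, 0.001, -1.0]]
ft_force: [0.3, 0.4, 0.5]
width: 0.0599
finger_force: 0.0
```

```bash
cat >> h.py <<'E'
def cap(ztop=.105):
    c=get_calibration('wrist');im=camera('wrist').astype(int)
    m=((im[...,0]>110)&(im[...,0]>2.2*im[...,1])&(im[...,0]>2.2*im[...,2])).astype(np.uint8)
    n,l,st,ce=cv2.connectedComponentsWithStats(m)
    for i in range(1,n):
        if st[i,4]>150: print('blob',st[i],ce[i],onz('wrist',*ce[i],ztop,c))
E
python3 - <<'E'
from h import *
cap();rel(.507,-.206,.16);print(proj('wrist',[.507,-.206,.105]))
E
```

```text
blob [ 287  113   47   46 1695] [309.744 135.636] [ 0.5071 -0.2093  0.105 ]
blob [491 312  86  80 380] [549.6974 339.3079] [ 0.6545 -0.0164  0.105 ]
t 10.5167 pos [ 0.5779 -0.2041  0.1988] F [-0.169  -0.8836 -0.3133] w 0.05990684879591247 
 shift mm [70.8 -1.9 38.8] dr deg [ 0.02 -0.    0.02]
[315.7636 135.3798]
```

The cap is at (0.507, -0.209), and its size is right at about 46 px. I'll move over it and down.

step_arm:
  moves:
    - {"xyz": [20, -2, 0], "dr": [0, 0, 0], "fingers": 60}
    - {"xyz": [45, -4.9, 5], "dr": [0, 0, 0], "fingers": 60}
    - {"xyz": [65, -4.9, 15], "dr": [0, 0, 0], "fingers": 60}
    - {"xyz": [70.8, -4.9, 30], "dr": [0, 0, 0], "fingers": 60}
    - {"xyz": [70.8, -4.9, 35], "dr": [0, 0, 0], "fingers": 60}
    - {"xyz": [70.8, -4.9, 35], "dr": [0, 0, 0], "fingers": 60}
    - {"xyz": [70.8, -4.9, 35], "dr": [0, 0, 0], "fingers": 60}
    - {"xyz": [70.8, -4.9, 35], "dr": [0, 0, 0], "fingers": 60}

```text
clock: 11.18
position: [0.508, -0.2101, 0.1645]
eef_rot: [[-1.0, 0.001, 0.001], [0.001, 1.0, -0.001], [-0.001, -0.001, -1.0]]
ft_force: [0.1, -0.6, 0.3]
width: 0.06
finger_force: 0.0
```

```bash
python3 - <<'E'
from h import *
cap();rel(.507,-.209,.081);print(proj('wrist',[.507,-.209,.105]))
E
```

```text
blob [ 295  240   51   50 1947] [320.1469 264.8172] [ 0.5055 -0.2094  0.105 ]
t 11.2333 pos [ 0.5079 -0.2101  0.1645] F [-0.0868  0.2129  0.1211] w 0.060057866211073396 
 shift mm [ 1.   1.2 83.5] dr deg [-0.03  0.06 -0.05]
[321.1013 267.5648]
```

step_arm:
  moves:
    - {"xyz": [1, 0.8, 15], "dr": [0, 0, 0], "fingers": 60}
    - {"xyz": [1, 0.8, 35], "dr": [0, 0, 0], "fingers": 60}
    - {"xyz": [1, 0.8, 55], "dr": [0, 0, 0], "fingers": 60}
    - {"xyz": [1, 0.8, 72], "dr": [0, 0, 0], "fingers": 60}
    - {"xyz": [1, 0.8, 83], "dr": [0, 0, 0], "fingers": 60}
    - {"xyz": [1, 0.8, 83], "dr": [0, 0, 0], "fingers": 60}
    - {"xyz": [1, 0.8, 83], "dr": [0, 0, 0], "fingers": 60}
    - {"xyz": [1, 0.8, 83], "dr": [0, 0, 0], "fingers": 60}

```text
clock: 11.9
position: [0.5066, -0.2098, 0.0819]
eef_rot: [[-1.0, 0.002, 0.001], [0.002, 1.0, -0.001], [-0.001, -0.0, -1.0]]
ft_force: [-0.6, 0.3, -0.3]
width: 0.0598
finger_force: 0.0
```

step_arm:
  newtons: 60
  moves:
    - {"xyz": [0, 0, 0], "dr": [0, 0, 0], "fingers": 45}
    - {"xyz": [0, 0, 0], "dr": [0, 0, 0], "fingers": 36}
    - {"xyz": [0, 0, 0], "dr": [0, 0, 0], "fingers": 30}
    - {"xyz": [0, 0, 0], "dr": [0, 0, 0], "fingers": 22}
    - {"xyz": [0, 0, 0], "dr": [0, 0, 0], "fingers": 22}
    - {"xyz": [0, 0, 0], "dr": [0, 0, 0], "fingers": 22}

```text
clock: 12.4
position: [0.5064, -0.2094, 0.0817]
eef_rot: [[-1.0, 0.002, 0.001], [0.002, 1.0, 0.0], [-0.001, 0.0, -1.0]]
ft_force: [-0.7, 0.7, 6.0]
width: 0.0289
finger_force: 58.8
```

```bash
python3 - <<'E'
from h import *
cap();rel(.507,-.209,.2);print(observe()['finger_force'],proj('wrist',[*observe()['position'][:2],.105]))
E
```

```text
blob [ 278  308   82   78 5060] [318.6275 346.8941] [ 0.5032 -0.2096  0.105 ]
blob [603 422   8  58 160] [608.0562 445.0875] [ 0.5874 -0.0453  0.105 ]
t 12.45 pos [ 0.5064 -0.2095  0.0818] F [-1.1518  0.3589  6.5369] w 0.02878153266932985 
 shift mm [  -0.8    0.5 -118.2] dr deg [ 0.    0.08 -0.09]
58.79813075065613 [319.05   354.7045]
```

step_arm:
  moves:
    - {"xyz": [0, 0, -10], "dr": [0, 0, 0], "fingers": 22}
    - {"xyz": [0, 0, -30], "dr": [0, 0, 0], "fingers": 22}
    - {"xyz": [0, 0, -60], "dr": [0, 0, 0], "fingers": 22}
    - {"xyz": [0, 0, -95], "dr": [0, 0, 0], "fingers": 22}
    - {"xyz": [0, 0, -125], "dr": [0, 0, 0], "fingers": 22}
    - {"xyz": [0, 0, -135], "dr": [0, 0, 0], "fingers": 22}
    - {"xyz": [0, 0, -135], "dr": [0, 0, 0], "fingers": 22}
    - {"xyz": [0, 0, -135], "dr": [0, 0, 0], "fingers": 22}
    - {"xyz": [0, 0, -135], "dr": [0, 0, 0], "fingers": 22}

```text
clock: 13.2
position: [0.5048, -0.209, 0.2141]
eef_rot: [[-1.0, 0.002, -0.003], [0.002, 1.0, 0.001], [0.003, 0.001, -1.0]]
ft_force: [0.1, -0.2, -2.3]
width: 0.0286
finger_force: 59.3
```

```bash
python3 - <<'E'
from h import *
cap();rel(.558,.0405,.2165);c=get_calibration('wrist');p=observe()['position']
th=np.linspace(0,2*np.pi,181)
for dx in(-.002,0,.002):
    q=np.array([proj('wrist',[p[0]+dx+.015*np.cos(t),p[1]+.015*np.sin(t),p[2]+.0232],c) for t in th]);print(dx,q.min(0),q.max(0))
# open-end position from scene view
s=camera('scene');cv2.imwrite('pics/s8.png',s[:,:,::-1])
for z in (-.0818,.0232): print(proj('scene',p+[0,0,z]))
E
```

```text
blob [ 278  309   82   77 4821] [318.4787 348.1406] [ 0.5861 -0.2093  0.105 ]
blob [518 358  35  34 156] [541.8397 368.0256] [ 0.622 -0.008  0.105]
t 13.25 pos [ 0.5047 -0.209   0.2139] F [-0.5749 -0.2956 -2.1096] w 0.028481038661258156 
 shift mm [-52.8 249.6  -2.6] dr deg [ 0.03 -0.18 -0.09]
-0.002 [274.1506 309.3355] [364.155  384.4814]
0 [274.4716 314.9459] [363.8309 388.8208]
0.002 [274.7932 320.4706] [363.5061 393.0807]
[234.9774 206.7112]
[232.8864 166.7774]
```

step_arm:
  moves:
    - {"xyz": [-4, 20, 0], "dr": [0, 0, 0], "fingers": 22}
    - {"xyz": [-11, 50, 0], "dr": [0, 0, 0], "fingers": 22}
    - {"xyz": [-18, 83, 0], "dr": [0, 0, 0], "fingers": 22}
    - {"xyz": [-25, 116, 0], "dr": [0, 0, 0], "fingers": 22}
    - {"xyz": [-32, 149, 0], "dr": [0, 0, 0], "fingers": 22}
    - {"xyz": [-39, 182, 0], "dr": [0, 0, 0], "fingers": 22}
    - {"xyz": [-46, 212, 0], "dr": [0, 0, 0], "fingers": 22}
    - {"xyz": [-51, 237, 0], "dr": [0, 0, 0], "fingers": 22}
    - {"xyz": [-52.8, 249.6, 0], "dr": [0, 0, 0], "fingers": 22}
    - {"xyz": [-52.8, 249.6, 0], "dr": [0, 0, 0], "fingers": 22}

```text
clock: 14.13
position: [0.5586, 0.0438, 0.2143]
eef_rot: [[-1.0, -0.003, -0.002], [-0.003, 1.0, 0.0], [0.002, 0.0, -1.0]]
ft_force: [-0.2, 0.0, -1.7]
width: 0.0287
finger_force: 59.5
```

step_arm:
  moves:
    - {"xyz": [0, 0, 0], "dr": [0, 0, 0], "fingers": 22}
    - {"xyz": [0, 0, 0], "dr": [0, 0, 0], "fingers": 22}
    - {"xyz": [0, 0, 0], "dr": [0, 0, 0], "fingers": 22}
    - {"xyz": [0, 0, 0], "dr": [0, 0, 0], "fingers": 22}

```text
clock: 14.47
position: [0.5589, 0.0385, 0.2158]
eef_rot: [[-1.0, 0.004, -0.0], [0.004, 1.0, -0.0], [0.0, -0.0, -1.0]]
ft_force: [-0.2, -0.3, -1.5]
width: 0.0288
finger_force: 59.5
```

```bash
python3 - <<'E'
from h import *
rel(.558,.0405,.186)
s=camera('scene');cv2.imwrite('pics/s9.png',s[:,:,::-1])
p=observe()['position']
# scene: columns of tube just above rim, and of axle/nut below
for nm,P in (('rim',p+[0,0,-.0818]),('tube',p+[0,0,-.065]),('cap',p+[0,0,.0232]),('tip',[.558,.0405,.096]),('nut',[.558,.0405,.0866])):
    q=proj('scene',P);r=int(round(q[1]));u=int(round(q[0]));print(nm,q.round(1));print(s[r,u-11:u+12].mean(1).astype(int))
E
```

```text
t 14.4667 pos [0.5589 0.0385 0.2158] F [-0.2105 -0.2545 -1.5241] w 0.028790048185526395 
 shift mm [ 0.9  2.  29.8] dr deg [-0.02 -0.01 -0.22]
rim [313.1 230.3]
[147 145 132  91 107 159 149 131 144 148 155 156 154 155 148 141 120 121
 165 162 157 161 160]
tube [313.2 223.4]
[162 160 159 162 161 163 153 130 144 149 152 155 154 155 153 148 132 140
 176 177 178 179 180]
cap [313.8 186.3]
[ 79 143 144  66  28  54  74  70  69  69  67  70  68  67  63  60  51  38
  40  41  42  38  37]
tip [313.8 245.4]
[122 126 139 161 177 181 178 177 185 179 160 136  90  89  91  74  81  99
 123 132 138 151 167]
nut [313.7 249.1]
[ 97  90  64  85 102 114 125 133 141 133 125 137 139 143 157 149 131 154
 171  99  96  89  67]
```

step_arm:
  moves:
    - {"xyz": [0.9, 2, 5], "dr": [0, 0, -0.2], "fingers": 22}
    - {"xyz": [0.9, 2, 14], "dr": [0, 0, -0.2], "fingers": 22}
    - {"xyz": [0.9, 2, 23], "dr": [0, 0, -0.2], "fingers": 22}
    - {"xyz": [0.9, 2, 30], "dr": [0, 0, -0.2], "fingers": 22}
    - {"xyz": [0.9, 2, 33], "dr": [0, 0, -0.2], "fingers": 22}
    - {"xyz": [0.9, 2, 33], "dr": [0, 0, -0.2], "fingers": 22}
    - {"xyz": [0.9, 2, 33], "dr": [0, 0, -0.2], "fingers": 22}
    - {"xyz": [0.9, 2, 33], "dr": [0, 0, -0.2], "fingers": 22}

```text
clock: 15.18
position: [0.5583, 0.042, 0.1831]
eef_rot: [[-1.0, -0.002, 0.0], [-0.002, 1.0, 0.0], [-0.0, 0.0, -1.0]]
ft_force: [0.7, 0.2, -2.8]
width: 0.0287
finger_force: 59.5
```

```bash
python3 - <<'E'
from h import *
rel(.558,.0405,.173)
E
```

```text
t 15.1833 pos [0.5583 0.042  0.1831] F [ 0.7455  0.2451 -2.7988] w 0.02873117823129811 
 shift mm [ 0.3 -1.5 10.1] dr deg [0.   0.02 0.1 ]
```

step_arm:
  moves:
    - {"xyz": [0.3, -1.2, 1], "dr": [0, 0, 0], "fingers": 22}
    - {"xyz": [0.3, -1.2, 3], "dr": [0, 0, 0], "fingers": 22}
    - {"xyz": [0.3, -1.2, 4.5], "dr": [0, 0, 0], "fingers": 22}
    - {"xyz": [0.3, -1.2, 4.5], "dr": [0, 0, 0], "fingers": 22}
    - {"xyz": [0.3, -1.2, 4.5], "dr": [0, 0, 0], "fingers": 22}

```text
clock: 15.6
position: [0.5577, 0.0409, 0.1782]
eef_rot: [[-1.0, -0.002, -0.0], [-0.002, 1.0, -0.0], [0.0, -0.0, -1.0]]
ft_force: [-0.4, 1.0, -2.6]
width: 0.0289
finger_force: 59.5
```

```bash
python3 - <<'E'
from h import *
rel(.558,.0405,.173)
E
```

```text
t 15.6 pos [0.5577 0.0409 0.1782] F [-0.4459  1.0192 -2.5618] w 0.02891363887680944 
 shift mm [-0.3 -0.4  5.2] dr deg [-0.   -0.01  0.1 ]
```

Now within 0.5 mm. I'll engage slowly.

step_arm:
  moves:
    - {"xyz": [-0.2, -0.3, 0.7], "dr": [0, 0, 0], "fingers": 22}
    - {"xyz": [-0.2, -0.3, 1.4], "dr": [0, 0, 0], "fingers": 22}
    - {"xyz": [-0.2, -0.3, 2], "dr": [0, 0, 0], "fingers": 22}
    - {"xyz": [-0.2, -0.3, 2.6], "dr": [0, 0, 0], "fingers": 22}
    - {"xyz": [-0.2, -0.3, 2.6], "dr": [0, 0, 0], "fingers": 22}

```text
clock: 16.02
position: [0.5579, 0.0406, 0.1756]
eef_rot: [[-1.0, -0.002, -0.0], [-0.002, 1.0, -0.0], [0.0, -0.0, -1.0]]
ft_force: [0.3, -0.4, -2.7]
width: 0.0287
finger_force: 59.5
```

step_arm:
  moves:
    - {"xyz": [0, 0, 0.7], "dr": [0, 0, 0], "fingers": 22}
    - {"xyz": [0, 0, 1.4], "dr": [0, 0, 0], "fingers": 22}
    - {"xyz": [0, 0, 2], "dr": [0, 0, 0], "fingers": 22}
    - {"xyz": [0, 0, 2], "dr": [0, 0, 0], "fingers": 22}

```text
clock: 16.35
position: [0.5579, 0.0405, 0.1736]
eef_rot: [[-1.0, -0.002, -0.0], [-0.002, 1.0, -0.0], [0.0, -0.0, -1.0]]
ft_force: [0.6, -0.1, -2.2]
width: 0.0287
finger_force: 59.5
```

step_arm:
  moves:
    - {"xyz": [0, 0, 0.7], "dr": [0, 0, 0], "fingers": 22}
    - {"xyz": [0, 0, 1.4], "dr": [0, 0, 0], "fingers": 22}
    - {"xyz": [0, 0, 2], "dr": [0, 0, 0], "fingers": 22}
    - {"xyz": [0, 0, 2], "dr": [0, 0, 0], "fingers": 22}

```text
clock: 16.68
position: [0.5583, 0.0406, 0.1723]
eef_rot: [[-1.0, -0.002, 0.001], [-0.002, 1.0, 0.0], [-0.001, 0.0, -1.0]]
ft_force: [-0.9, -0.1, 4.9]
width: 0.0285
finger_force: 59.8
```

Contact came at TCP z ≈ 0.173, which puts the nut top at about 0.091. The hub cannot be met above TCP z ≈ 0.147, so I drive down in stages.

step_arm:
  moves:
    - {"xyz": [0, 0, 1], "dr": [0, 0, 0], "fingers": 22}
    - {"xyz": [0, 0, 2], "dr": [0, 0, 0], "fingers": 22}
    - {"xyz": [0, 0, 3], "dr": [0, 0, 0], "fingers": 22}
    - {"xyz": [0, 0, 4], "dr": [0, 0, 0], "fingers": 22}
    - {"xyz": [0, 0, 5], "dr": [0, 0, 0], "fingers": 22}
    - {"xyz": [0, 0, 6], "dr": [0, 0, 0], "fingers": 22}
    - {"xyz": [0, 0, 7], "dr": [0, 0, 0], "fingers": 22}
    - {"xyz": [0, 0, 8], "dr": [0, 0, 0], "fingers": 22}
    - {"xyz": [0, 0, 9], "dr": [0, 0, 0], "fingers": 22}
    - {"xyz": [0, 0, 10], "dr": [0, 0, 0], "fingers": 22}

```text
clock: 17.52
position: [0.5581, 0.0406, 0.1617]
eef_rot: [[-1.0, -0.002, 0.0], [-0.002, 1.0, 0.0], [-0.0, 0.0, -1.0]]
ft_force: [-1.2, -0.0, 5.0]
width: 0.029
finger_force: 59.9
```

step_arm:
  moves:
    - {"xyz": [0, 0, 1], "dr": [0, 0, 0], "fingers": 22}
    - {"xyz": [0, 0, 2], "dr": [0, 0, 0], "fingers": 22}
    - {"xyz": [0, 0, 3], "dr": [0, 0, 0], "fingers": 22}
    - {"xyz": [0, 0, 4], "dr": [0, 0, 0], "fingers": 22}
    - {"xyz": [0, 0, 5], "dr": [0, 0, 0], "fingers": 22}
    - {"xyz": [0, 0, 6], "dr": [0, 0, 0], "fingers": 22}
    - {"xyz": [0, 0, 7], "dr": [0, 0, 0], "fingers": 22}
    - {"xyz": [0, 0, 8], "dr": [0, 0, 0], "fingers": 22}
    - {"xyz": [0, 0, 9], "dr": [0, 0, 0], "fingers": 22}
    - {"xyz": [0, 0, 10], "dr": [0, 0, 0], "fingers": 22}

```text
clock: 18.35
position: [0.558, 0.0406, 0.1516]
eef_rot: [[-1.0, -0.002, -0.0], [-0.002, 1.0, -0.0], [0.0, -0.0, -1.0]]
ft_force: [-0.5, 0.7, 6.1]
width: 0.0289
finger_force: 59.9
```

```bash
python3 - <<'E'
from h import *
rel(.558,.0405,.1475)
E
```

```text
t 18.35 pos [0.558  0.0406 0.1516] F [-0.4576  0.696   6.1447] w 0.028878105197382663 
 shift mm [-0.  -0.1  4.1] dr deg [-0.  -0.   0.1]
```

step_arm:
  moves:
    - {"xyz": [0, 0, 0.6], "dr": [0, 0, 0], "fingers": 22}
    - {"xyz": [0, 0, 1], "dr": [0, 0, 0], "fingers": 22}

```text
clock: 18.52
position: [0.558, 0.0406, 0.1505]
eef_rot: [[-1.0, -0.002, -0.0], [-0.002, 1.0, -0.0], [0.0, -0.0, -1.0]]
ft_force: [-0.6, -0.1, 5.7]
width: 0.0291
finger_force: 59.9
```

step_arm:
  moves:
    - {"xyz": [0, 0, 0.5], "dr": [0, 0, 0], "fingers": 22}
    - {"xyz": [0, 0, 1], "dr": [0, 0, 0], "fingers": 22}

```text
clock: 18.68
position: [0.558, 0.0405, 0.1497]
eef_rot: [[-1.0, -0.002, 0.0], [-0.002, 1.0, -0.0], [-0.0, -0.0, -1.0]]
ft_force: [-0.2, 0.7, 3.5]
width: 0.0291
finger_force: 59.9
```

step_arm:
  moves:
    - {"xyz": [0, 0, 0.5], "dr": [0, 0, 0], "fingers": 22}
    - {"xyz": [0, 0, 1], "dr": [0, 0, 0], "fingers": 22}

```text
clock: 18.85
position: [0.558, 0.0406, 0.1487]
eef_rot: [[-1.0, -0.002, -0.0], [-0.002, 1.0, -0.0], [0.0, -0.0, -1.0]]
ft_force: [-1.7, -0.0, 4.7]
width: 0.0288
finger_force: 59.9
```

step_arm:
  moves:
    - {"xyz": [0, 0, 0.5], "dr": [0, 0, 0], "fingers": 22}
    - {"xyz": [0, 0, 1], "dr": [0, 0, 0], "fingers": 22}

```text
clock: 19.02
position: [0.558, 0.0406, 0.1477]
eef_rot: [[-1.0, -0.002, -0.0], [-0.002, 1.0, -0.0], [0.0, -0.0, -1.0]]
ft_force: [-1.0, 0.0, 4.4]
width: 0.0289
finger_force: 59.9
```

step_arm:
  moves:
    - {"xyz": [0, 0, 0.5], "dr": [0, 0, 0], "fingers": 22}
    - {"xyz": [0, 0, 1], "dr": [0, 0, 0], "fingers": 22}

```text
clock: 19.18
position: [0.558, 0.0405, 0.1467]
eef_rot: [[-1.0, -0.002, 0.0], [-0.002, 1.0, -0.0], [-0.0, -0.0, -1.0]]
ft_force: [-1.2, 0.2, 5.5]
width: 0.0288
finger_force: 59.9
```

step_arm:
  moves:
    - {"xyz": [0, 0, 0.5], "dr": [0, 0, 0], "fingers": 22}
    - {"xyz": [0, 0, 1], "dr": [0, 0, 0], "fingers": 22}

```text
clock: 19.35
position: [0.558, 0.0406, 0.1457]
eef_rot: [[-1.0, -0.002, 0.0], [-0.002, 1.0, -0.0], [-0.0, -0.0, -1.0]]
ft_force: [-0.7, 0.7, 5.6]
width: 0.0287
finger_force: 59.9
```

```bash
cat >> h.py <<'E'
def wheel():
    s=np.mean([camera('scene').astype(float).mean(2) for _ in range(2)],0)
    a=cv2.imread('pics/s9.png').astype(float).mean(2)
    out=[]
    for (r0,r1,c0,c1) in ((253,276,294,336),(262,276,296,332)):
        W=np.eye(2,3,dtype=np.float32)
        cc,W=cv2.findTransformECC(a[r0:r1,c0:c1].astype(np.float32),s[r0:r1,c0:c1].astype(np.float32),W,cv2.MOTION_TRANSLATION)
        out.append((round(cc,3),*W[:,2].round(2)))
    P=np.array([.558,.0405,.06]);k=proj('scene',P-[0,0,.001])-proj('scene',P)
    f=[observe()['ft_force'][2]]
    print('ECC',out,'px/mm',k,'F',f)
E
python3 - <<'E'
from h import *
wheel();rel(.558,.0405,.14)
E
```

```text
ECC [(0.969, np.float32(-0.06), np.float32(0.0)), (0.989, np.float32(0.05), np.float32(0.02))] px/mm [-0.0057  0.3831] F [np.float64(3.8888441666559275)]
t 19.45 pos [0.558  0.0405 0.1456] F [0.3189 0.953  3.8888] w 0.028734240123081647 
 shift mm [-0.   0.   5.6] dr deg [-0.01 -0.01  0.1 ]
```

step_arm:
  moves:
    - {"xyz": [0, 0, 0.5], "dr": [0, 0, 0], "fingers": 22}
    - {"xyz": [0, 0, 1], "dr": [0, 0, 0], "fingers": 22}

```text
clock: 19.62
position: [0.558, 0.0405, 0.1447]
eef_rot: [[-1.0, -0.002, 0.0], [-0.002, 1.0, 0.0], [-0.0, 0.0, -1.0]]
ft_force: [-2.3, 1.2, 5.1]
width: 0.0286
finger_force: 59.9
```

step_arm:
  moves:
    - {"xyz": [0, 0, 0.5], "dr": [0, 0, 0], "fingers": 22}
    - {"xyz": [0, 0, 1], "dr": [0, 0, 0], "fingers": 22}

```text
clock: 19.78
position: [0.558, 0.0405, 0.1437]
eef_rot: [[-1.0, -0.002, 0.0], [-0.002, 1.0, -0.0], [-0.0, -0.0, -1.0]]
ft_force: [-1.5, 0.4, 4.5]
width: 0.0291
finger_force: 59.9
```

The image registration works and shows the wheel still at rest. I continue in 1 mm steps.

step_arm:
  moves:
    - {"xyz": [0, 0, 0.5], "dr": [0, 0, 0], "fingers": 22}
    - {"xyz": [0, 0, 1], "dr": [0, 0, 0], "fingers": 22}

```text
clock: 19.95
position: [0.558, 0.0405, 0.1427]
eef_rot: [[-1.0, -0.002, 0.0], [-0.002, 1.0, -0.0], [-0.0, -0.0, -1.0]]
ft_force: [-1.5, 1.3, 5.5]
width: 0.029
finger_force: 59.9
```

step_arm:
  moves:
    - {"xyz": [0, 0, 0.5], "dr": [0, 0, 0], "fingers": 22}
    - {"xyz": [0, 0, 1], "dr": [0, 0, 0], "fingers": 22}

```text
clock: 20.12
position: [0.558, 0.0406, 0.1417]
eef_rot: [[-1.0, -0.002, 0.0], [-0.002, 1.0, -0.0], [-0.0, -0.0, -1.0]]
ft_force: [-0.2, 0.1, 4.9]
width: 0.0289
finger_force: 59.9
```

```bash
python3 - <<'E'
from h import *
wheel();rel(.558,.0405,.14)
E
```

```text
ECC [(0.969, np.float32(-0.07), np.float32(0.01)), (0.989, np.float32(0.03), np.float32(0.02))] px/mm [-0.0057  0.3831] F [np.float64(1.3655334551863834)]
t 20.2167 pos [0.5578 0.0406 0.1414] F [-0.1828  0.7659  1.3655] w 0.02865328201003903 
 shift mm [-0.2 -0.1  1.4] dr deg [-0.01 -0.02  0.11]
```

step_arm:
  moves:
    - {"xyz": [0, 0, 0.5], "dr": [0, 0, 0], "fingers": 22}
    - {"xyz": [0, 0, 1], "dr": [0, 0, 0], "fingers": 22}

```text
clock: 20.38
position: [0.558, 0.0406, 0.1408]
eef_rot: [[-1.0, -0.002, 0.0], [-0.002, 1.0, 0.0], [-0.0, 0.0, -1.0]]
ft_force: [-0.9, -0.1, 5.4]
width: 0.0285
finger_force: 59.9
```

step_arm:
  moves:
    - {"xyz": [0, 0, 0.5], "dr": [0, 0, 0], "fingers": 22}
    - {"xyz": [0, 0, 1], "dr": [0, 0, 0], "fingers": 22}

```text
clock: 20.55
position: [0.5581, 0.0405, 0.1398]
eef_rot: [[-1.0, -0.002, 0.0], [-0.002, 1.0, 0.0], [-0.0, 0.0, -1.0]]
ft_force: [-0.6, 0.7, 4.4]
width: 0.029
finger_force: 59.9
```

```bash
python3 - <<'E'
from h import *
wheel();rel(.558,.0405,.14)
E
```

```text
ECC [(0.969, np.float32(-0.07), np.float32(0.01)), (0.989, np.float32(0.06), np.float32(0.02))] px/mm [-0.0057  0.3831] F [np.float64(3.595493601920195)]
t 20.65 pos [0.558  0.0405 0.1396] F [-0.5959  1.2568  3.5955] w 0.02876455561425787 
 shift mm [-0.  -0.  -0.4] dr deg [-0.   -0.01  0.1 ]
```

step_arm:
  moves:
    - {"xyz": [0, 0, 0.5], "dr": [0, 0, 0], "fingers": 22}
    - {"xyz": [0, 0, 1], "dr": [0, 0, 0], "fingers": 22}

```text
clock: 20.82
position: [0.558, 0.0405, 0.1388]
eef_rot: [[-1.0, -0.002, 0.0], [-0.002, 1.0, -0.0], [-0.0, -0.0, -1.0]]
ft_force: [-1.1, -0.2, 4.9]
width: 0.0289
finger_force: 59.9
```

step_arm:
  moves:
    - {"xyz": [0, 0, 0.5], "dr": [0, 0, 0], "fingers": 22}
    - {"xyz": [0, 0, 1], "dr": [0, 0, 0], "fingers": 22}

```text
clock: 20.98
position: [0.5581, 0.0405, 0.1378]
eef_rot: [[-1.0, -0.002, 0.0], [-0.002, 1.0, -0.0], [-0.0, -0.0, -1.0]]
ft_force: [-1.5, 0.3, 6.5]
width: 0.0289
finger_force: 59.9
```

```bash
python3 - <<'E'
from h import *
wheel();rel(.558,.0405,.14)
E
```

```text
ECC [(0.956, np.float32(-0.1), np.float32(0.21)), (0.96, np.float32(0.06), np.float32(0.27))] px/mm [-0.0057  0.3831] F [np.float64(4.531422365149852)]
t 21.0833 pos [0.558  0.0405 0.1378] F [-1.8849  0.544   4.5314] w 0.028809593163642535 
 shift mm [ 0.  -0.  -2.2] dr deg [0.  0.  0.1]
```

The wheel has begun to move, by about 0.6 mm, so contact was near TCP z ≈ 0.1384.

step_arm:
  moves:
    - {"xyz": [0, 0, 0.5], "dr": [0, 0, 0], "fingers": 22}
    - {"xyz": [0, 0, 1], "dr": [0, 0, 0], "fingers": 22}

```text
clock: 21.25
position: [0.5581, 0.0405, 0.1369]
eef_rot: [[-1.0, -0.002, 0.0], [-0.002, 1.0, 0.0], [-0.0, 0.0, -1.0]]
ft_force: [-1.2, 0.1, 7.2]
width: 0.0287
finger_force: 59.9
```

```bash
python3 - <<'E'
from h import *
wheel();rel(.558,.0405,.14)
E
```

```text
ECC [(0.957, np.float32(-0.07), np.float32(0.49)), (0.969, np.float32(0.01), np.float32(0.56))] px/mm [-0.0057  0.3831] F [np.float64(5.185765412109004)]
t 21.35 pos [0.5581 0.0405 0.1369] F [-0.2667 -0.0031  5.1858] w 0.028692332648507506 
 shift mm [ 0.1  0.  -3.1] dr deg [-0.    0.01  0.1 ]
```

step_arm:
  moves:
    - {"xyz": [0, 0, 0.5], "dr": [0, 0, 0], "fingers": 22}
    - {"xyz": [0, 0, 1], "dr": [0, 0, 0], "fingers": 22}

```text
clock: 21.52
position: [0.5582, 0.0405, 0.1361]
eef_rot: [[-1.0, -0.002, 0.0], [-0.002, 1.0, 0.0], [-0.0, 0.0, -1.0]]
ft_force: [-2.1, -0.1, 9.2]
width: 0.0287
finger_force: 60.0
```

```bash
python3 - <<'E'
from h import *
wheel();rel(.558,.0405,.14)
E
```

```text
ECC [(0.959, np.float32(-0.09), np.float32(0.82)), (0.966, np.float32(0.07), np.float32(0.93))] px/mm [-0.0057  0.3831] F [np.float64(6.052665826336565)]
t 21.6167 pos [0.5581 0.0406 0.136 ] F [-0.8121  0.1829  6.0527] w 0.02863404115532249 
 shift mm [ 0.1 -0.1 -4. ] dr deg [0.01 0.01 0.1 ]
```

The travel, image and force readings all agree on about 2.4 mm of squeeze. I go 1.1 mm further, to allow for the 0.5 mm give-back.

step_arm:
  moves:
    - {"xyz": [0, 0, 0.6], "dr": [0, 0, 0], "fingers": 22}
    - {"xyz": [0, 0, 1.1], "dr": [0, 0, 0], "fingers": 22}

```text
clock: 21.78
position: [0.5582, 0.0405, 0.1351]
eef_rot: [[-1.0, -0.002, 0.001], [-0.002, 1.0, 0.0], [-0.001, 0.0, -1.0]]
ft_force: [-1.6, -0.4, 9.9]
width: 0.0289
finger_force: 60.1
```

```bash
python3 - <<'E'
from h import *
wheel();rel(.558,.0405,.215)
E
```

```text
ECC [(0.941, np.float32(-0.14), np.float32(1.28)), (0.929, np.float32(0.1), np.float32(1.41))] px/mm [-0.0057  0.3831] F [np.float64(7.561100272237461)]
t 21.8833 pos [0.5581 0.0405 0.135 ] F [-1.8582  0.7082  7.5611] w 0.02885249112372196 
 shift mm [  0.1  -0.  -80. ] dr deg [0.   0.02 0.1 ]
```

About 3.4 mm at peak. Now I retract straight up and check the wheel.

step_arm:
  moves:
    - {"xyz": [0, 0, -3], "dr": [0, 0, 0], "fingers": 22}
    - {"xyz": [0, 0, -10], "dr": [0, 0, 0], "fingers": 22}
    - {"xyz": [0, 0, -20], "dr": [0, 0, 0], "fingers": 22}
    - {"xyz": [0, 0, -32], "dr": [0, 0, 0], "fingers": 22}
    - {"xyz": [0, 0, -44], "dr": [0, 0, 0], "fingers": 22}
    - {"xyz": [0, 0, -56], "dr": [0, 0, 0], "fingers": 22}
    - {"xyz": [0, 0, -68], "dr": [0, 0, 0], "fingers": 22}
    - {"xyz": [0, 0, -80], "dr": [0, 0, 0], "fingers": 22}
    - {"xyz": [0, 0, -80], "dr": [0, 0, 0], "fingers": 22}
    - {"xyz": [0, 0, -80], "dr": [0, 0, 0], "fingers": 22}

```text
clock: 22.72
position: [0.5584, 0.0406, 0.2154]
eef_rot: [[-1.0, -0.002, 0.001], [-0.002, 1.0, 0.0], [-0.001, 0.0, -1.0]]
ft_force: [-0.0, -0.1, -2.3]
width: 0.0289
finger_force: 59.7
```

```bash
python3 - <<'E'
from h import *
wheel();rel(.507,-.209,.215)
E
```

```text
ECC [(0.992, np.float32(-0.0), np.float32(1.01)), (0.982, np.float32(0.08), np.float32(1.11))] px/mm [-0.0057  0.3831] F [np.float64(-2.1199254985322105)]
t 22.8167 pos [0.5577 0.0405 0.214 ] F [-0.1742  0.3695 -2.1199] w 0.028587282386747834 
 shift mm [  51.1 -249.4   -0.9] dr deg [-0.01 -0.05  0.11]
```

The wheel holds at about 2.9 mm, half of its travel. Now I return the tool to its spot.

step_arm:
  moves:
    - {"xyz": [4, -20, 0], "dr": [0, 0, 0], "fingers": 22}
    - {"xyz": [11, -50, 0], "dr": [0, 0, 0], "fingers": 22}
    - {"xyz": [18, -83, 0], "dr": [0, 0, 0], "fingers": 22}
    - {"xyz": [25, -116, 0], "dr": [0, 0, 0], "fingers": 22}
    - {"xyz": [32, -149, 0], "dr": [0, 0, 0], "fingers": 22}
    - {"xyz": [39, -182, 0], "dr": [0, 0, 0], "fingers": 22}
    - {"xyz": [45, -212, 0], "dr": [0, 0, 0], "fingers": 22}
    - {"xyz": [49, -237, 0], "dr": [0, 0, 0], "fingers": 22}
    - {"xyz": [51, -249, 0], "dr": [0, 0, 0], "fingers": 22}
    - {"xyz": [51, -249, 0], "dr": [0, 0, 0], "fingers": 22}

```text
clock: 23.65
position: [0.5058, -0.2123, 0.2139]
eef_rot: [[-1.0, 0.003, -0.002], [0.003, 1.0, -0.001], [0.002, -0.001, -1.0]]
ft_force: [0.1, -0.2, -1.7]
width: 0.0287
finger_force: 59.6
```

step_arm:
  moves:
    - {"xyz": [0, 0, 10], "dr": [0, 0, 0], "fingers": 22}
    - {"xyz": [0, 0, 30], "dr": [0, 0, 0], "fingers": 22}
    - {"xyz": [0, 0, 52], "dr": [0, 0, 0], "fingers": 22}
    - {"xyz": [0, 0, 75], "dr": [0, 0, 0], "fingers": 22}
    - {"xyz": [0, 0, 98], "dr": [0, 0, 0], "fingers": 22}
    - {"xyz": [0, 0, 115], "dr": [0, 0, 0], "fingers": 22}
    - {"xyz": [0, 0, 123], "dr": [0, 0, 0], "fingers": 22}
    - {"xyz": [0, 0, 125], "dr": [0, 0, 0], "fingers": 22}
    - {"xyz": [0, 0, 125], "dr": [0, 0, 0], "fingers": 22}
    - {"xyz": [0, 0, 125], "dr": [0, 0, 0], "fingers": 22}

```text
clock: 24.48
position: [0.5081, -0.2083, 0.0904]
eef_rot: [[-1.0, -0.002, 0.001], [-0.002, 1.0, -0.0], [-0.001, -0.0, -1.0]]
ft_force: [0.1, -0.7, -1.2]
width: 0.0288
finger_force: 59.6
```

```bash
python3 - <<'E'
from h import *
rel(.507,-.209,.082)
E
```

```text
t 24.4833 pos [ 0.5081 -0.2083  0.0904] F [ 0.0969 -0.714  -1.2156] w 0.02881520910909523 
 shift mm [ 1.1 -0.7  8.4] dr deg [-0.01  0.06  0.14]
```

step_arm:
  moves:
    - {"xyz": [0, 0, 2], "dr": [0, 0, 0], "fingers": 22}
    - {"xyz": [0, 0, 4], "dr": [0, 0, 0], "fingers": 22}
    - {"xyz": [0, 0, 6], "dr": [0, 0, 0], "fingers": 22}
    - {"xyz": [0, 0, 7.5], "dr": [0, 0, 0], "fingers": 22}
    - {"xyz": [0, 0, 7.5], "dr": [0, 0, 0], "fingers": 22}
    - {"xyz": [0, 0, 7.5], "dr": [0, 0, 0], "fingers": 22}

```text
clock: 24.98
position: [0.5074, -0.2086, 0.0821]
eef_rot: [[-1.0, -0.002, -0.0], [-0.002, 1.0, -0.0], [0.0, -0.0, -1.0]]
ft_force: [0.1, -0.7, -1.9]
width: 0.0288
finger_force: 59.6
```

step_arm:
  moves:
    - {"xyz": [0, 0, 0.5], "dr": [0, 0, 0], "fingers": 22}
    - {"xyz": [0, 0, 0.8], "dr": [0, 0, 0], "fingers": 22}
    - {"xyz": [0, 0, 0.8], "dr": [0, 0, 0], "fingers": 22}

```text
clock: 25.23
position: [0.5077, -0.2086, 0.0818]
eef_rot: [[-1.0, -0.002, 0.001], [-0.002, 1.0, -0.0], [-0.001, -0.0, -1.0]]
ft_force: [-2.0, 0.1, 4.1]
width: 0.0286
finger_force: 59.8
```

The tool is standing on the bench again (TCP z = 0.0818, as before). I release it gently and rise.

step_arm:
  newtons: 20
  moves:
    - {"xyz": [0, 0, -0.5], "dr": [0, 0, 0], "fingers": 29}
    - {"xyz": [0, 0, -0.5], "dr": [0, 0, 0], "fingers": 33}
    - {"xyz": [0, 0, -0.5], "dr": [0, 0, 0], "fingers": 40}
    - {"xyz": [0, 0, -0.5], "dr": [0, 0, 0], "fingers": 50}
    - {"xyz": [0, 0, -0.5], "dr": [0, 0, 0], "fingers": 60}
    - {"xyz": [0, 0, -0.5], "dr": [0, 0, 0], "fingers": 60}
    - {"xyz": [0, 0, -20], "dr": [0, 0, 0], "fingers": 60}
    - {"xyz": [0, 0, -50], "dr": [0, 0, 0], "fingers": 60}
    - {"xyz": [0, 0, -85], "dr": [0, 0, 0], "fingers": 60}
    - {"xyz": [0, 0, -120], "dr": [0, 0, 0], "fingers": 60}

```text
clock: 26.07
position: [0.5068, -0.2086, 0.2024]
eef_rot: [[-1.0, -0.001, -0.001], [-0.001, 1.0, -0.0], [0.001, -0.0, -1.0]]
ft_force: [1.3, -0.0, 0.8]
width: 0.0598
finger_force: 0.0
```

step_arm:
  moves:
    - {"xyz": [-35, 0, 0], "dr": [0, 0, 0], "fingers": 60}
    - {"xyz": [-70, 0, 0], "dr": [0, 0, 0], "fingers": 60}
    - {"xyz": [-70, 0, 0], "dr": [0, 0, 0], "fingers": 60}
    - {"xyz": [-70, 0, 0], "dr": [0, 0, 0], "fingers": 60}
    - {"xyz": [-70, 0, 0], "dr": [0, 0, 0], "fingers": 60}
    - {"xyz": [-70, 0, 0], "dr": [0, 0, 0], "fingers": 60}

```text
clock: 26.57
position: [0.5765, -0.209, 0.2012]
eef_rot: [[-1.0, -0.001, -0.001], [-0.001, 1.0, -0.0], [0.001, -0.0, -1.0]]
ft_force: [-1.0, 0.4, -0.8]
width: 0.0601
finger_force: 0.0
```

```bash
python3 - <<'E'
from h import *
wheel();cap();rel(.5,-.2,.2)
# bystanders: compare top view with the first one
t=camera('top').astype(int);a=cv2.imread('pics/top0.png')[:,:,::-1].astype(int)
m=((t[...,0]>110)&(t[...,0]>2.5*t[...,1])).astype(np.uint8)
d=(np.abs(t-a).max(2)>60).astype(np.uint8);n,l,st,ce=cv2.connectedComponentsWithStats(d)
print([tuple(s) for s in st[1:] if s[4]>15])
E
```

```text
ECC [(0.808, np.float32(-0.61), np.float32(0.99)), (0.885, np.float32(0.6), np.float32(1.24))] px/mm [-0.0057  0.3831] F [np.float64(-0.2798105905731765)]
blob [ 297  117   46   46 1672] [319.4109 139.3798] [ 0.5082 -0.2087  0.105 ]
blob [494 311  84  82 365] [551.6795 340.2658] [ 0.6563 -0.0165  0.105 ]
t 26.7167 pos [ 0.5768 -0.2088  0.2016] F [ 0.1071 -0.169  -0.9151] w 0.06018897551123287 
 shift mm [76.8  8.9  1.6] dr deg [0.01 0.02 0.06]
[(np.int32(433), np.int32(152), np.int32(139), np.int32(328), np.int32(16746)), (np.int32(415), np.int32(236), np.int32(9), np.int32(11), np.int32(31)), (np.int32(418), np.int32(256), np.int32(6), np.int32(6), np.int32(16)), (np.int32(406), np.int32(258), np.int32(12), np.int32(8), np.int32(25)), (np.int32(408), np.int32(267), np.int32(11), np.int32(16), np.int32(37)), (np.int32(416), np.int32(268), np.int32(19), np.int32(12), np.int32(47)), (np.int32(434), np.int32(268), np.int32(12), np.int32(7), np.int32(30)), (np.int32(402), np.int32(273), np.int32(5), np.int32(11), np.int32(16)), (np.int32(440), np.int32(276), np.int32(13), np.int32(13), n
[... 1149 characters left out ...]
.int32(14), np.int32(16), np.int32(57)), (np.int32(29), np.int32(358), np.int32(62), np.int32(22), np.int32(788)), (np.int32(384), np.int32(361), np.int32(5), np.int32(11), np.int32(16)), (np.int32(375), np.int32(368), np.int32(7), np.int32(8), np.int32(17)), (np.int32(362), np.int32(370), np.int32(9), np.int32(14), np.int32(33)), (np.int32(383), np.int32(373), np.int32(7), np.int32(8), np.int32(21)), (np.int32(0), np.int32(417), np.int32(7), np.int32(11), np.int32(42)), (np.int32(469), np.int32(440), np.int32(11), np.int32(40), np.int32(200)), (np.int32(302), np.int32(446), np.int32(65), np.int32(18), np.int32(997)), (np.int32(258), np.int32(466), np.int32(23), np.int32(14), np.int32(235))]
```

The tool stands upright, the wheel holds at half its travel, the bystanders are unmoved and the robot is clear.

```bash
python3 -c "
from workcell import *
print(hand_in())"
```

```text
the job is handed in; nothing more can be done
None
```

The job is handed in: the nut is seated on the wheel's hub with the spring squeezed about 2.9 mm of its 6 mm, the setting tool stands upright again at its original spot clear of the wheel, and the before/after top-view check showed no bystander moved.

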